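# Start and close the screw plug of a sample pot

### The job

Close the steel sample pot with its loose screw plug: pick the plug up, set it on the pot's mouth, start its thread gently and screw it clockwise fully home, then let go. If it binds before it has dropped into its thread it is crossed: stop at once, turn it back until it drops in, and start again, never forcing or ramming it. Leave the boat, vial, crucible and tape roll where they stand.

Things in the scene. Friction and masses are not known exactly. Their poses are not given: they have to be found in the camera images.
- pot: Upright steel sample pot, 60 mm across, fixed to the bench by a dark round foot 92 mm across and 7 mm thick. Origin at the centre of its underside, z up. Rim 64 mm high; mouth 41 mm across with a dark steel three-start thread ring in it, bore 28 mm across, free down to 30 mm. The ring's turn differs from run to run, is not tied to the pot's yaw and cannot be seen reliably.
- pot_rim (a point): Centre of the pot's mouth, level with its rim, 64 mm above the pot's underside.
- pot_crest (a point): On the pot's axis, 60 mm above its underside: the flat crest of the thread ring. It has three entry slots 120 degrees apart (each takes a lug over about 0.36 rad) and, midway between slots, three stops 3 mm high. With its lugs riding on the crest the plug's foot is 50 mm above the pot's underside (53 mm if on the stops).
- pot_start (a point): On the pot's axis, 42 mm above its underside: where the plug's foot is once its lugs have dropped into the slots, 8 mm below the crest position. Turned clockwise (from above) on the crest, the plug drops in or, if crossed, binds on a stop, within 1.1 rad; from a stop it drops in within 0.9 rad anticlockwise.
- pot_home (a point): On the pot's axis, 37.5 mm above its underside: where the plug's foot is when home, at a firm end stop. From the slots it screws home clockwise in 1.15 to 1.55 rad: level for the first 0.1 to 0.5 rad, then sinking 4.4 mm per rad, with 1.5 mm of play up and down. Turned anticlockwise in a slot it stops firmly within 0.36 rad.
- plug: Loose screw plug, about 150 g, 61 mm high, upright on the bench. Origin at the centre of its stem's foot, z up. Brass stem 25 mm across, foot tapered to 18 mm over 5 mm; three 4 mm round lugs 12 mm above the foot, out to 18.5 mm from the axis; round red ribbed grip 44 mm across from 28 to 61 mm above the foot, yellow disc on top. Over 50 N between plug and pot is forcing.
- plug_grip (a point): Point on the plug's axis 48 mm above its foot, a good height to hold the red grip.
- boat: Bystander: small white ceramic boat, 18 x 75 x 12 mm, origin under its centre.
- vial: Bystander: small glass vial with a green cap, 20 mm across, 42 mm high, origin under its centre.
- crucible: Bystander: small white crucible, 36 mm across, 30 mm high, origin under its centre.
- tape: Bystander: roll of beige tape lying flat, 77 mm across, 19 mm high, origin under its centre.
Mind the look-alikes: they are no part of the job. Of the things like the plug, leave any that is pink; of the rest the larger one is meant.

How it is judged (in metres and radians):
On the way:
1. the plug stands upright in the pot with its lugs dropped into the thread (horizontal distance between plug and pot below 0.005 m and z of plug in the frame of pot below 0.045 m), for 0.1 s.
At the end, for the whole second after the job is handed in: The plug is screwed home in the pot: its origin no more than 39 mm above the pot's (1.5 mm above its end stop), within 4 mm of the pot's axis, upright within 0.1 rad, at rest and released (z of plug in the frame of pot below 0.039 m and horizontal distance between plug and pot below 0.004 m and angle between plug's own z axis and vertical below 0.1 rad and linear speed of plug below 0.02 m/s); the robot touches nothing.
It fails at once if the plug is forced: more than 50 N between plug and pot (contact force between plug and pot above 50 N).
It fails at once if a bystander (boat, vial, crucible or tape roll) is moved by more than 30 mm (distance of any of boat, vial, crucible, tape from where it was at the start of the episode above 0.03 m).
It also fails if it takes over 69 s, if anything falls off the work surface, if the arm or the gripper's body presses on something with over 40 N, if the wrist force passes 120 N, or if a joint passes its speed limit or range.

### The arm

A 6-joint arm with a two-finger parallel gripper is mounted at the origin on a cart in front of the work surface, level with it; the furniture and walls round the work are solid. World frame = base frame: x ahead of the robot, y to its left, z up, the work surface at z = 0. Lengths are in mm, angles in rad, forces in N, time in s.
With the tool pointing down it reaches from about 325 to 875 mm from the base axis. Payload 4.4 kg.
Tool frame: the origin (TCP) lies on the centre line of the jaws, within the pads' length; the fingertips stand ahead of it and the grasp point (between the pads) lies 6 mm ahead of it (ctrl.tcp_to_tips is the z of the fingertips in the tool frame, in mm); z points along the fingers, y is the direction in which the jaws open and shut (so a half turn about z gives the same grasp; the last joint's range is limited). The gripper opens to 85 mm and grips with 20 to 120 N. Pads are 22 mm wide; open, the fingers measure 114 mm over their backs; the gripper's body (76 mm by 85 mm) begins 54 mm behind the grasp point. The pads swing forward as they close: fully open they stand 13 mm farther back than shut.
Start: joints at [1.157, 0.207, 1.542, -0, 1.393, -0.15], TCP at [149.942, 555.108, 256.282] pointing down, gripper open.
Joint ranges: [-2.73, 2.73], [-0.86, 2.22], [0.23, 2.46], [-1.11, 4.25], [0.08, 2.63], [-2.82, 2.82]. Speed limits (rad/s): [2.79, 2.79, 3.14, 3.14, 3.14, 3.14].

### API

Orientations are given as a 3x3 rotation matrix whose columns are the frame's x, y, z axes.
In Python, from plant import ctrl, sensors, optics gives the robot as it stands. Calls block until the motion is done:
- ctrl.move_ptp(position, orientation): joint-space move of the TCP to a pose.
- ctrl.move_l(position, rot=None, vel=150, threshold=None): straight line of the TCP; rot=None keeps the orientation; vel is the mean speed in mm/s. With threshold (N) it stops when the force on the tool has changed by that much, and returns True; else False.
- ctrl.set_joints(angles): joint-space move.
- ctrl.gripper_to(opening, force=None): finger opening in mm; force is the grip in N (None keeps the last); returns when the fingers have stopped.
- ctrl.hold(seconds).
- ctrl.solve_ik(position, orientation): joint angles nearest the present ones, or None.
- sensors.read_state(): the state.
- optics.grab_frame(name): name is "scene" or "top" or "wrist"; returns (picture, depth): 400x640x3 uint8, red, green, blue; 400x640 float32, mm along the optical axis (not along the pixel's ray), 0 where there is no reading.
- optics.camera_params(name): a dict with "mtx" (3x3 intrinsics, pixels), "R" (3x3) and "t" (3): a world point X has camera coordinates R X + t; the wrist camera has in their place "T_tool_cam" (4x4, takes a point from camera to tool coordinates, whose origin is the TCP and whose axes are the flange's). Camera axes: x right, y down, z forward; pixel columns grow to the right and rows downward; lengths in mm; the calibration is good to about 2 mm. A picture is of the moment at which its call begins: read the wrist's pose just before it. camera_params takes no time and is no camera call.
A pose or a line that the arm cannot do raises ctrl.MotionError and nothing moves.
- ctrl.finish_job(): hands the job in, once; it reports no verdict.
The state is a dict: "t": time; "q": joint angles; "qvel": joint speeds; "tau": joint torques, N m; "eef_pos": TCP position; "eef_rot": TCP orientation; "force": force on the tool from outside, world axes, zero at the start; "wrist_torque": the same for the moment, N m; "grip_width": finger opening in mm.
Only numpy, scipy, OpenCV 4.12 (cv2) and the standard library are available. Lean on these libraries where they do the work, as an engineer would, in place of code of your own. Each camera call takes 0.05 s, during which the arm holds its last target.

## Working session

There is one attempt and no reset: what is moved stays moved. The work goes in short steps, each a Python script; the robot and the scene stay as the last script left them, time stands still between calls to the robot, and variables do not carry over. Pictures are saved under pics/ and viewed, and the job is handed in when it is done.

```bash
ls; mkdir -p pics; python3 - <<'E'
from plant import ctrl, sensors, optics
import cv2,numpy as np
for n in ["scene","top"]:
    p,d=optics.grab_frame(n); cv2.imwrite(f"pics/{n}0.png",p[:,:,::-1]); np.save(f"{n}0.npy",d)
    c=optics.camera_params(n); print(n,c)
print(sensors.read_state()); print(ctrl.tcp_to_tips, optics.camera_params("wrist"))
E
```

```text
pics
scene {'mtx': array([[441.97148518,   0.        , 328.95955823],
       [  0.        , 441.97148518, 200.69100086],
       [  0.        ,   0.        ,   1.        ]]), 'R': array([[-0.91652481, -0.39987615, -0.00901911],
       [-0.28598895,  0.67092388, -0.68415748],
       [ 0.2796294 , -0.62446794, -0.72927854]]), 't': array([312.51577052, 445.21026258, 540.7368042 ])}
top {'mtx': array([[502.66338284,   0.        , 324.17307173],
       [  0.        , 502.66338284, 197.05057123],
       [  0.        ,   0.        ,   1.        ]]), 'R': array([[ 0.00463841, -0.99953888,  0.03000861],
       [-0.99303915, -0.00813599, -0.11750344],
       [ 0.11769341, -0.02925469, -0.99261897]]), 't': array([-367.66368349,  495.8371101 , 1010.06557882])}
{'t': 0.1, 'q': array([ 1.15649329e+00,  2.07349220e-01,  1.54284109e+00, -2.94962918e-05,
        1.39351554e+00, -1.50489878e-01]), 'qvel': array([-0.00013067, -0.00231331, -0.00189925,  0.00232718, -0.00131835,
       -0.00071501]), 'tau': array([-3.80332840e-04, -3.84093726e+01, -2.92549020e+01, -2.84929129e-04,
        4.82244635e-03, 
[... 251 characters left out ...]
3, -9.99997767e-01]]), 'force': array([-0.36752741, -0.09598121,  0.26599886]), 'wrist_torque': array([ 0.05841558, -0.01982917, -0.01133063]), 'grip_width': 85.37006444492845}
25.0 {'mtx': array([[331.76748834,   0.        , 316.650105  ],
       [  0.        , 331.76748834, 198.83786687],
       [  0.        ,   0.        ,   1.        ]]), 'T_tool_cam': array([[ 5.34163407e-04, -9.54832210e-01, -2.97145023e-01,
         7.60421177e+01],
       [ 9.99999804e-01,  4.13238735e-04,  4.69769429e-04,
         2.44894397e-02],
       [-3.25759149e-04, -2.97145216e-01,  9.54832244e-01,
        -1.17472089e+02],
       [ 0.00000000e+00,  0.00000000e+00,  0.00000000e+00,
         1.00000000e+00]])}
```

View pics/scene0.png

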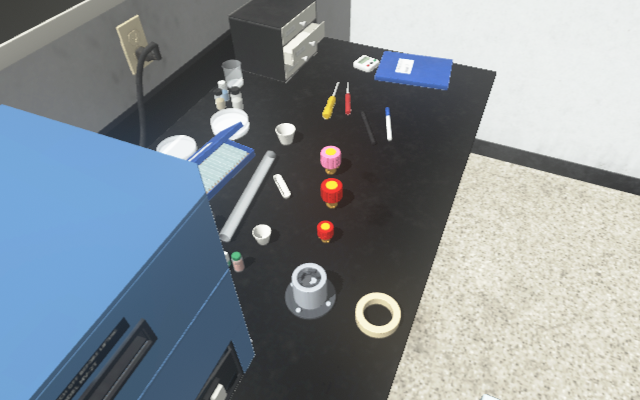

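View pics/top0.png

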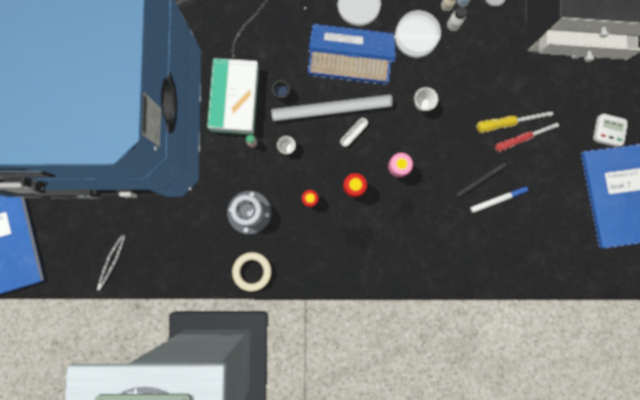

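Like the plug, in the top view there are a pink one at (400,164), a large red one at (355,184) and a small red one at (310,198). The one meant is the large red one, because it isn't pink and is the larger of the other two. I'll confirm it in a crop and locate it along with the pot.

```bash
cat > h.py <<'E'
import numpy as np,cv2
from plant import ctrl,sensors,optics
def ray(n,u,v,z):
    c=optics.camera_params(n); R,t=c["R"],c["t"]
    o=-R.T@t; d=R.T@np.linalg.inv(c["mtx"])@[u,v,1]
    return o+d*(z-o[2])/d[2]
def proj(n,X):
    c=optics.camera_params(n); q=c["mtx"]@(c["R"]@np.array(X,float)+c["t"]); return q[:2]/q[2]
E
python3 - <<'E'
from h import *
a=cv2.imread("pics/scene0.png");b=cv2.imread("pics/top0.png")
c1=cv2.resize(a[130:330,230:410],None,fx=3,fy=3,interpolation=cv2.INTER_CUBIC)[:600]
c2=cv2.resize(b[130:300,210:430],None,fx=3.6,fy=3.5,interpolation=cv2.INTER_CUBIC)
cv2.imwrite("pics/c1.png",c1);cv2.imwrite("pics/c2.png",c2)
for n,im in(("scene",a),("top",b)):
    h=cv2.cvtColor(im,cv2.COLOR_BGR2HSV)
    m=cv2.inRange(h,(20,150,150),(35,255,255))
    k,_,s,c=cv2.connectedComponentsWithStats(m)
    for i in range(1,k):
        if s[i,4]>8: print(n,c[i],s[i,4],ray(n,*c[i],61))
    m=cv2.inRange(h,(0,170,90),(8,255,255))|cv2.inRange(h,(172,170,90),(180,255,255))
    k,_,s,c=cv2.connectedComponentsWithStats(m)
    for i in range(1,k):
        if s[i,4]>20: print("red",n,c[i],s[i])
print(proj("top",[0,0,0]))
E
```

```text
scene [328.51973684 107.00657895] 152 [ 636.70886495 -676.46564592   61.        ]
scene [330.34782609 151.43478261] 46 [ 565.35825674 -523.36501245   61.        ]
scene [331.16       184.50666667] 75 [ 522.33698598 -428.3799502    61.        ]
scene [325.         225.74468085] 47 [ 489.17988467 -322.36261263   61.        ]
red scene [331.2386059  191.45844504] [321 178  22  25 373]
red scene [324.87378641 230.72330097] [317 221  17  19 206]
top [496.54354354 123.26426426] 333 [ 652.85159672 -722.33526108   61.        ]
top [401.2238806 163.2238806] 67 [ 566.2636486  -521.54827044   61.        ]
top [355.22522523 183.8018018 ] 111 [ 522.75822813 -426.83390185   61.        ]
top [309.71428571 197.5       ] 56 [ 493.91874042 -334.43064746   61.        ]
red top [354.56630824 184.92831541] [343 173  24  24 279]
red top [309.89855072 198.2173913 ] [302 190  17  17 138]
[141.20369354 443.80599418]
```

View pics/c1.png

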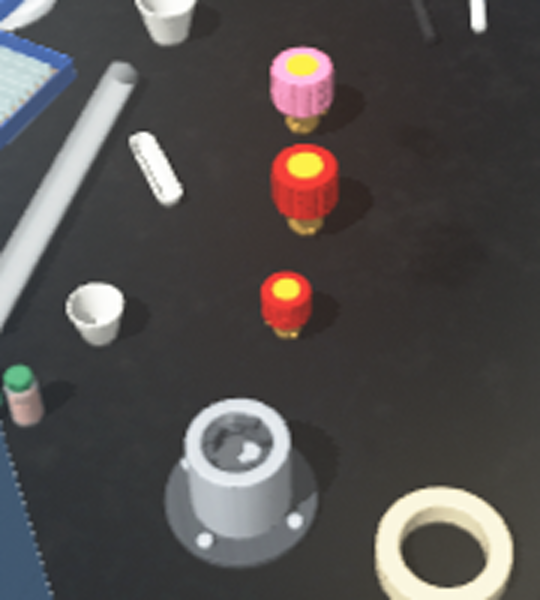

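View pics/c2.png

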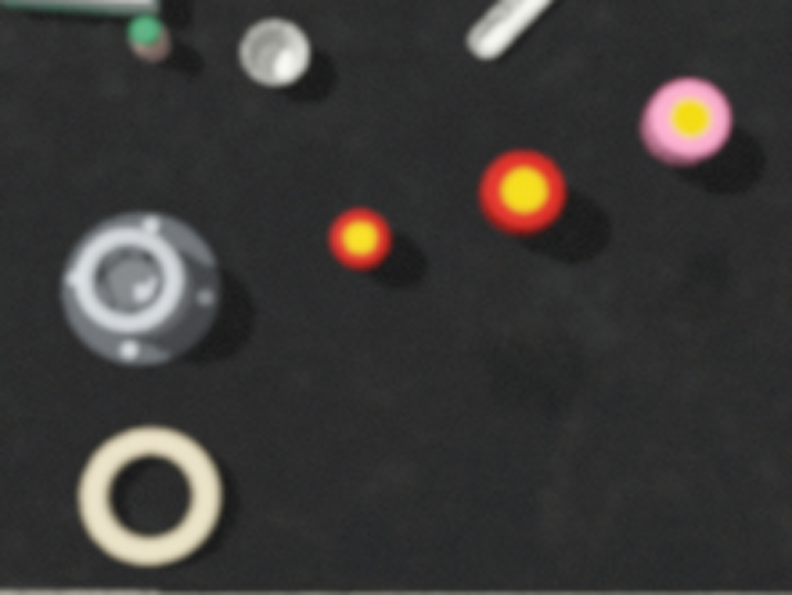

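The crops confirm it: the large red plug stands between the small red one and the pink one. Before moving I'll map the big blue machine and the pot geometry from depth.

```bash
cat >> h.py <<'E'
def cloud(n,d):
    c=optics.camera_params(n); R,t=c["R"],c["t"]
    v,u=np.mgrid[:d.shape[0],:d.shape[1]]
    P=np.stack([u,v,np.ones_like(u)],-1)@np.linalg.inv(c["mtx"]).T*d[...,None]
    W=(P-t)@R; W[d<=0]=np.nan; return W
E
python3 - <<'E'
from h import *
for n in("scene","top"):
    W=cloud(n,np.load(n+"0.npy"))
    if n=="top":
        for r in range(0,400,20): print(r,[tuple(np.nan_to_num(W[r,c]).astype(int)) for c in (5,60,130,160,180,195,215,240)])
    else:
        for r in range(110,400,40): print(r,[tuple(np.nan_to_num(W[r,c]).astype(int)) for c in (5,60,120,180,200,215,240)])
    # pot rim
    m=(abs(W[...,2]-64)<4)&(abs(W[...,0]-470)<90)&(abs(W[...,1]+190)<80)
    p=W[m]; print(n,len(p),p.min(0),p.max(0))
    if len(p)>5:
        (cx,cy),r=cv2.minEnclosingCircle(p[:,:2].astype(np.float32)); print(cx,cy,r)
for z in(64,):print(ray("top",246,209.8,z),ray("scene",309.3,277,z))
E
```

```text
110 [(np.int64(800), np.int64(-85), np.int64(391)), (np.int64(1048), np.int64(-290), np.int64(190)), (np.int64(1047), np.int64(-418), np.int64(107)), (np.int64(1012), np.int64(-562), np.int64(23)), (np.int64(982), np.int64(-603), np.int64(4)), (np.int64(949), np.int64(-623), np.int64(0)), (np.int64(856), np.int64(-610), np.int64(35))]
150 [(np.int64(737), np.int64(-32), np.int64(391)), (np.int64(679), np.int64(-55), np.int64(392)), (np.int64(622), np.int64(-83), np.int64(389)), (np.int64(919), np.int64(-434), np.int64(17)), (np.int64(835), np.int64(-414), np.int64(61)), (np.int64(838), np.int64(-464), np.int64(21)), (np.int64(787), np.int64(-491), np.int64(16))]
190 [(np.int64(684), np.int64(10), np.int64(390)), (np.int64(633), np.int64(-10), np.int64(391)), (np.int64(579), np.int64(-34), np.int64(389)), (np.int64(523), np.int64(-57), np.int64(390)), (np.int64(505), np.int64(-66), np.int64(390)), (np.int64(771), np.int64(-358), np.int64(10)), (np.int64(726), np.int64(-387), np.int64(2))]
230 [(np.int64(640), np.int64(47), np.int64(390)), (np.int64(593), np.int64(27), np.int64(390)), 
[... 8766 characters left out ...]
), np.int64(-96), np.int64(-258)), (np.int64(54), np.int64(-121), np.int64(-549))]
380 [(np.int64(-87), np.int64(795), np.int64(-905)), (np.int64(-88), np.int64(595), np.int64(-908)), (np.int64(123), np.int64(29), np.int64(-2)), (np.int64(122), np.int64(-31), np.int64(-3)), (np.int64(123), np.int64(-73), np.int64(1)), (np.int64(123), np.int64(-102), np.int64(-2)), (np.int64(122), np.int64(-143), np.int64(-3)), (np.int64(-7), np.int64(-122), np.int64(-556))]
top 389 [ 439.04486998 -235.10767495   60.05642572] [ 496.02663091 -176.69859779   66.80735388]
467.46844482421875 -206.23516845703125 29.616012573242188
[ 467.6988554 -206.9636555   64.       ] [ 466.615795   -205.64739735   64.        ]
```

```bash
cat >> h.py <<'E'
def rot(az): # tool down, tool x at azimuth az (deg)
    a=np.deg2rad(az); x=np.array([np.cos(a),np.sin(a),0]); z=np.array([0,0,-1.]); return np.stack([x,np.cross(z,x),z],1)
def st():
    s=sensors.read_state(); print("t %.2f"%s["t"],"q",s["q"].round(3),"p",s["eef_pos"].round(1),"F",s["force"].round(1),"w %.1f"%s["grip_width"]); return s
E
python3 - <<'E'
from h import *
a=np.deg2rad(74.9)
q=ctrl.solve_ik([370*np.cos(a),370*np.sin(a),330],rot(165)); print(q)
for az in(-65,114.8,25,0): print(az,ctrl.solve_ik([522.5,-427.5,200],rot(az)),ctrl.solve_ik([467.5,-205.5,200],rot(az)))
p,d=optics.grab_frame("wrist"); cv2.imwrite("pics/w0.png",p[:,:,::-1])
E
```

```text
[ 1.07211795e+00 -3.11983983e-01  1.88405256e+00 -4.44089210e-16
  1.56952407e+00 -2.36878993e-01]
-65 [-8.13763467e-01  4.59865025e-01  1.32787495e+00 -4.44089210e-16
  1.35385268e+00  1.89149687e+00] [-5.83757424e-01  1.25312078e-01  1.75796944e+00 -4.44089210e-16
  1.25831114e+00  2.12150292e+00]
114.8 [-8.13763467e-01  4.59865025e-01  1.32787495e+00 -4.44089210e-16
  1.35385268e+00 -1.24660512e+00] [-5.83757424e-01  1.25312078e-01  1.75796944e+00 -4.44089210e-16
  1.25831114e+00 -1.01659908e+00]
25 [-8.13763467e-01  4.59865025e-01  1.32787495e+00 -4.44089210e-16
  1.35385268e+00  3.20700547e-01] [-5.83757424e-01  1.25312078e-01  1.75796944e+00 -4.44089210e-16
  1.25831114e+00  5.50706590e-01]
0 [-8.13763467e-01  4.59865025e-01  1.32787495e+00 -4.44089210e-16
  1.35385268e+00  7.57032860e-01] [-5.83757424e-01  1.25312078e-01  1.75796944e+00 -4.44089210e-16
  1.25831114e+00  9.87038903e-01]
```

View pics/w0.png

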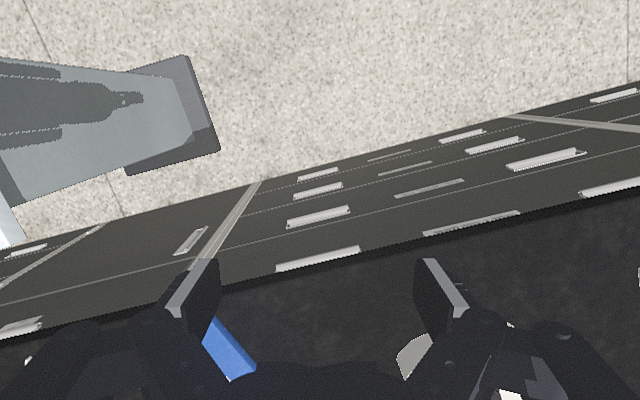

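Nothing is in the way in the wrist view. Next: retract, swing past the machine, then hover over the plug.

```bash
python3 - <<'E'
from h import *
a=np.deg2rad(74.9)
q=np.array(ctrl.solve_ik([370*np.cos(a),370*np.sin(a),330],rot(165)))
ctrl.set_joints(q); q[0]=-0.814; q[5]=1.0; ctrl.set_joints(q); st()
ctrl.move_ptp([522.5,-427.5,190],rot(-65)); s=st()
p,d=optics.grab_frame("wrist"); cv2.imwrite("pics/w1.png",p[:,:,::-1]); np.savez("w1.npz",p=s["eef_pos"],R=s["eef_rot"],d=d)
E
```

```text
t 3.17 q [-0.813 -0.312  1.884  0.     1.57   1.   ] p [ 310.1 -201.9  329.9] F [-0.1 -0.2 -0. ] w 85.3
t 4.46 q [-0.813  0.467  1.337  0.     1.337  1.891] p [ 522.8 -427.1  191.1] F [-0.3 -0.1  0.9] w 85.2
```

View pics/w1.png

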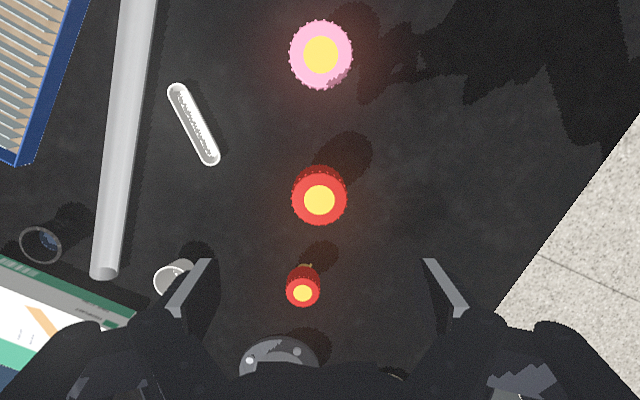

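The wrist view has the target's yellow disc at (319,200), the pink one at (320,54) and the small red one at (303,292). I'll compute the plug position, then look at the pot with the same tool yaw.

```bash
cat >> h.py <<'E'
def wray(s,u,v,z):
    c=optics.camera_params("wrist"); T=c["T_tool_cam"]
    R=s["eef_rot"]@T[:3,:3]; o=s["eef_pos"]+s["eef_rot"]@T[:3,3]
    d=R@np.linalg.inv(c["mtx"])@[u,v,1]; return o+d*(z-o[2])/d[2]
E
python3 - <<'E'
from h import *
z=np.load("w1.npz"); s=dict(eef_pos=z["p"],eef_rot=z["R"])
h=cv2.cvtColor(cv2.imread("pics/w1.png"),cv2.COLOR_BGR2HSV)
m=cv2.inRange(h,(18,90,180),(35,255,255)); k,_,S,c=cv2.connectedComponentsWithStats(m)
for i in range(1,k):
    if S[i,4]>100: print(c[i],S[i,4],wray(s,*c[i],61),z["d"][int(c[i][1]),int(c[i][0])])
p=[467.5,-205.5]
ctrl.move_l([522.5,-427.5,240],vel=250)
ctrl.move_ptp([p[0],p[1],190],rot(-65)); s=st()
p,d=optics.grab_frame("wrist"); cv2.imwrite("pics/w2.png",p[:,:,::-1]); np.savez("w2.npz",p=s["eef_pos"],R=s["eef_rot"],d=d)
E
```

```text
[320.34262948  54.22111554] 1004 [ 564.21029584 -521.58573033   61.        ] 228.7759
[318.83682008 199.54114365] 717 [ 520.49945932 -426.28619801   61.        ] 259.82938
[302.11111111 292.66666667] 243 [ 497.83961929 -344.46590678   61.        ] 303.35278
t 5.79 q [-0.584  0.137  1.766 -0.     1.237  2.121] p [ 468.  -206.4  190.3] F [ 0.6 -0.4  0.1] w 85.5
```

View pics/w2.png

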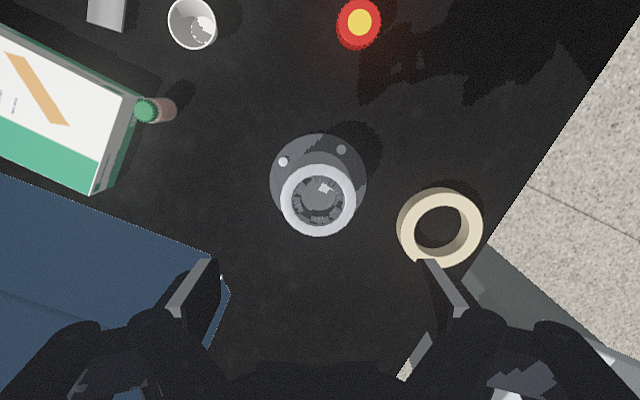

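The pot's rim is centred near (318,200), the tape is at (440,228), and the machine's corner is at lower left. I'll fit the rim ellipse.

```bash
python3 - <<'E'
from h import *
im=cv2.imread("pics/w2.png"); z=np.load("w2.npz"); s=dict(eef_pos=z["p"],eef_rot=z["R"])
g=cv2.cvtColor(im,cv2.COLOR_BGR2GRAY); d=z["d"]
c=optics.camera_params("wrist"); T=c["T_tool_cam"]
v,u=np.mgrid[:400,:640]; P=np.stack([u,v,np.ones_like(u)],-1)@np.linalg.inv(c["mtx"]).T*d[...,None]
W=(P@T[:3,:3].T+T[:3,3])@s["eef_rot"].T+s["eef_pos"]
m=(abs(W[...,2]-64)<4)&(abs(u-318)<55)&(abs(v-200)<55)
m=m.astype(np.uint8); cs,_=cv2.findContours(m,cv2.RETR_CCOMP,cv2.CHAIN_APPROX_NONE)
for k in cs:
    if len(k)>60:
        e=cv2.fitEllipse(k); print(len(k),e,wray(s,*e[0],64))
m2=((g>150)&(abs(u-318)<48)&(v>155)&(v<245)).astype(np.uint8)
cs,_=cv2.findContours(m2,cv2.RETR_EXTERNAL,cv2.CHAIN_APPROX_NONE)
k=max(cs,key=cv2.contourArea); e=cv2.fitEllipse(k); print("bright",e,wray(s,*e[0],64))
print(np.nanmedian(W[...,2][m>0]))
cv2.imwrite("pics/c3.png",cv2.resize(im[140:260,250:390],None,fx=5,fy=5,interpolation=cv2.INTER_CUBIC))
E
```

```text
214 ((317.6341857910156, 198.65296936035156), (72.90349578857422, 75.49419403076172), 89.75724792480469) [ 467.4298299  -206.90123333   64.        ]
329 ((316.96697998046875, 199.03346252441406), (45.277503967285156, 47.10853958129883), 79.94803619384766) [ 467.76539512 -206.40599478   64.        ]
bright ((317.6593322753906, 199.6739959716797), (71.55268859863281, 75.2022933959961), 90.45404052734375) [ 467.06313833 -206.16315686   64.        ]
63.53124315715024
```

View pics/c3.png

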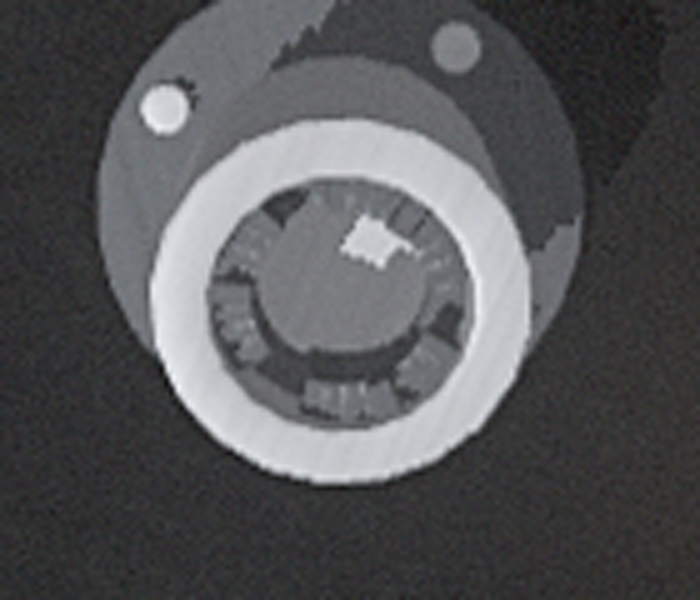

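```bash
python3 - <<'E'
from h import *
P=[521.3,-427.0]
ctrl.move_l([467.5,-206,240],vel=300)
ctrl.move_ptp(P+[150],rot(-65)); 
print(ctrl.move_l(P+[54],vel=80,threshold=8)); st()
ctrl.gripper_to(40,60); st()
ctrl.move_l(P+[150],vel=120); s=st()
p,d=optics.grab_frame("wrist"); cv2.imwrite("pics/w3.png",p[:,:,::-1]); np.savez("w3.npz",p=s["eef_pos"],R=s["eef_rot"],d=d)
p,d=optics.grab_frame("scene"); cv2.imwrite("pics/s3.png",cv2.resize(p[80:280,230:430,::-1],None,fx=3,fy=3))
E
```

```text
False
t 8.47 q [-0.815  0.618  1.416 -0.     1.106  1.891] p [ 521.8 -427.5   54.9] F [ 0.3 -0.5  0.1] w 85.3
t 8.94 q [-0.815  0.618  1.416 -0.     1.105  1.891] p [ 521.7 -427.4   54.7] F [-0.9 -0.5  2.6] w 42.3
t 9.89 q [-0.815  0.506  1.373 -0.     1.265  1.891] p [ 520.7 -426.4  148.8] F [ 0.7  0.1 -2.2] w 42.5
```

View pics/w3.png

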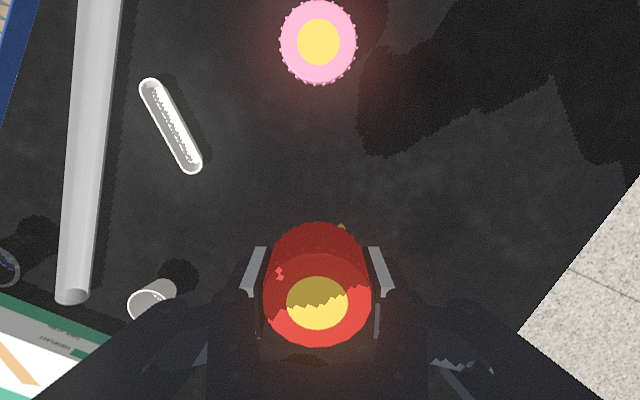

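View pics/s3.png

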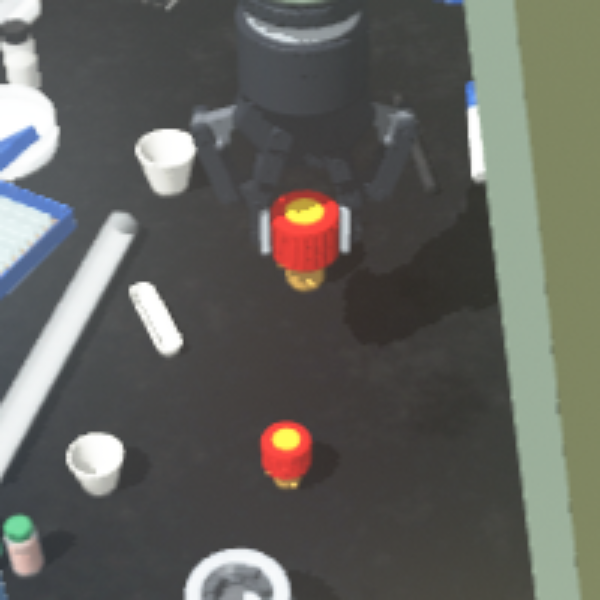

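The plug is held between the pads with its yellow disc at about (318,303), and it is upright. I'll measure where its axis lies in the tool frame.

```bash
python3 - <<'E'
from h import *
z=np.load("w3.npz"); s=dict(eef_pos=z["p"],eef_rot=z["R"])
im=cv2.imread("pics/w3.png"); h=cv2.cvtColor(im,cv2.COLOR_BGR2HSV)
m=cv2.inRange(h,(15,80,70),(38,255,255)); m[:250]=0
cs,_=cv2.findContours(m,cv2.RETR_EXTERNAL,cv2.CHAIN_APPROX_NONE); k=cv2.convexHull(max(cs,key=cv2.contourArea)); e=cv2.fitEllipse(k); print(e)
X=wray(s,*e[0],s["eef_pos"][2]+6.3); print(X, s["eef_rot"].T@(X-s["eef_pos"]))
c=optics.camera_params("wrist");T=c["T_tool_cam"]
P=np.linalg.inv(T)@[0,0,-6.3,1]; print("expected px",(c["mtx"]@P[:3])[:2]/P[2])
print(z["d"][300,318])
E
```

```text
((316.5011291503906, 302.6236572265625), (53.976409912109375, 61.600921630859375), 91.09732818603516)
[ 520.3283472  -425.51123191  155.0644153 ] [-0.9508467  -0.05783413 -6.29798113]
expected px [316.65100338 300.51941736]
128.69893
```

```bash
cat >> h.py <<'E'
POT=np.array([467.4,-206.4]); OX=-0.9
def pose(az,z,pot=POT):
    R=rot(az); return list(pot-OX*R[:2,0])+[z],R
E
python3 - <<'E'
from h import *
p,R=pose(25,165); ctrl.move_ptp(p,R); st()
p,R=pose(25,135); ctrl.move_l(p,R,vel=60); ctrl.hold(.3); s=st(); print(s["wrist_torque"])
for n in("scene","top","wrist"):
    q,d=optics.grab_frame(n); cv2.imwrite(f"pics/{n}4.png",q[:,:,::-1])
a=cv2.imread("pics/scene4.png")[200:330,230:390]; b=cv2.imread("pics/top4.png")[150:280,170:330]
cv2.imwrite("pics/c4.png",np.vstack([cv2.resize(a,(640,520))[:300],cv2.resize(b,(640,520))[100:400]]))
cv2.imwrite("pics/c4.png",np.hstack([cv2.resize(a,(400,325),interpolation=2),cv2.resize(b,(400,325),interpolation=2)]))
E
```

```text
t 11.21 q [-0.584  0.17   1.786 -0.     1.185  0.551] p [ 468.5 -206.5  165.1] F [ 0.   0.1 -0.8] w 42.4
t 12.16 q [-0.584  0.21   1.809 -0.     1.122  0.551] p [ 468.5 -206.2  135.4] F [-0.5  0.3 -1. ] w 42.1
[ 0.00044585  0.0203256  -0.04085127]
```

View pics/c4.png

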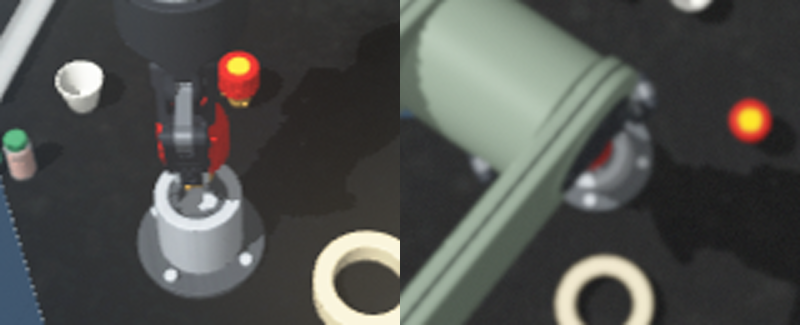

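View pics/wrist4.png

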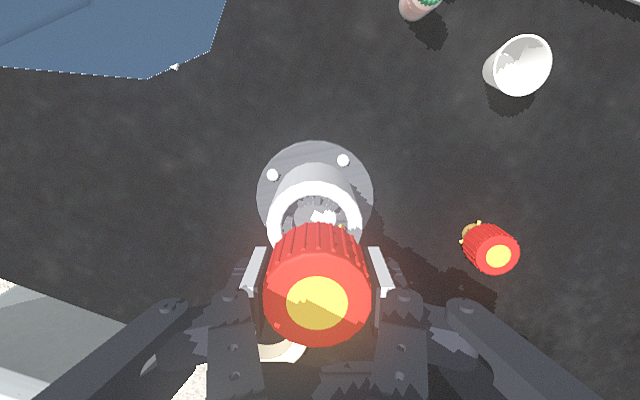

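The plug sits over the pot's mouth (rim near (315,215) in the wrist view, plug axis on the same column), and the machine and bystanders are clear. I'll lower it gently.

```bash
python3 - <<'E'
from h import *
p,R=pose(25,116); print(ctrl.move_l(p,R,vel=30,threshold=6)); s=st()
if abs(s["eef_pos"][2]-116)<2:
    p,R=pose(25,98); print(ctrl.move_l(p,R,vel=12,threshold=5)); s=st(); print(s["wrist_torque"])
E
```

```text
False
t 13.09 q [-0.584  0.238  1.821  0.     1.082  0.551] p [ 468.3 -206.1  116. ] F [ 0.2 -0.8 -0.2] w 42.2
True
t 14.07 q [-0.584  0.257  1.828  0.     1.057  0.551] p [ 468.2 -206.   104.3] F [-1.5  0.1  3.8] w 42.5
[0.05735598 0.10234734 0.01470283]
```

It touched at foot height about 49.6 mm, so the lugs are on the crest. Now I'll turn it clockwise in small steps under light pressure.

```bash
cat > turn.py <<'E'
from h import *
import sys
def run(az,zc,step,n,fstop=18,mstop=1.0,zdrop=None,ft=5,push=1.0):
    """turn in steps of `step` deg (neg = clockwise); keep a light push"""
    for i in range(n):
        az+=step
        p,R=pose(az,zc); hit=ctrl.move_l(p,R,vel=15,threshold=12)
        s=sensors.read_state(); F=s["force"];M=s["wrist_torque"];z=s["eef_pos"][2]
        print("t %.1f az %.0f zc %.1f foot %.2f F %s Mz %.2f q6 %.2f %s"%(s["t"],az,zc,z-54.7,F.round(1),M[2],s["q"][5],hit))
        if hit or np.linalg.norm(F)>fstop or abs(M[2])>mstop: print("STOP"); break
        if F[2]<2: # lost push: lower until light contact
            p,R=pose(az,zc-push*4); h2=ctrl.move_l(p,R,vel=12,threshold=4); s=sensors.read_state()
            zc=s["eef_pos"][2]-0.3
            print("   lowered: foot %.2f F %s %s"%(s["eef_pos"][2]-54.7,s["force"].round(1),h2))
            if zdrop and s["eef_pos"][2]-54.7<zdrop: print("DROPPED"); break
        elif F[2]>9: zc+=0.3
    return az,zc
E
python3 - <<'E'
from turn import *
z=sensors.read_state()["eef_pos"][2]
print(run(25,z-0.1,-5,5,zdrop=47))
E
```

```text
t 14.3 az 20 zc 104.2 foot 49.56 F [0.2 1.1 1.3] Mz 0.00 q6 0.64 False
   lowered: foot 49.36 F [0.  0.8 4.4] True
t 14.8 az 15 zc 103.8 foot 48.95 F [-0.5  2.9  3.6] Mz -0.06 q6 0.72 False
t 15.0 az 10 zc 103.8 foot 48.60 F [-0.1  0.5 -1.2] Mz -0.01 q6 0.81 False
   lowered: foot 44.49 F [-0.5  1.4 -1.8] False
DROPPED
(10, np.float64(98.8910680413251))
```

It dropped at az 10, turned only 0.26 rad from the start. Next I'll lower it to the slot's floor.

```bash
python3 - <<'E'
from turn import *
p,R=pose(10,95); print(ctrl.move_l(p,R,vel=12,threshold=5)); s=st(); print(s["eef_pos"][2]-54.7,s["wrist_torque"])
E
```

```text
True
t 15.88 q [-5.840e-01  2.690e-01  1.832e+00  1.000e-03  1.041e+00  8.120e-01] p [ 468.1 -205.8   96.3] F [ 0.1 -0.2  4.1] w 42.6
41.579500344568345 [ 0.02169581  0.06499627 -0.07333205]
```

It's on the slot floor (foot about 42 mm). I'll lower the grip force so the pads slip before anything is forced, then screw clockwise and watch the torque.

```bash
cat >> turn.py <<'E'
def screw(az,zc,n,step,mstop=0.3,ft=4.0,fz0=-1.0):
    for i in range(n):
        az-=step; p,R=pose(az,zc); hit=ctrl.move_l(p,R,vel=15,threshold=12)
        s=sensors.read_state(); F=s["force"]; M=s["wrist_torque"][2]
        print("t %.1f az %.0f zc %.2f foot %.2f F %s Mz %.2f q6 %.2f %s"%(s["t"],az,zc,s["eef_pos"][2]-54.3,F.round(1),M,s["q"][5],hit))
        if hit or np.linalg.norm(F)>16 or abs(M)>mstop: print("STOP"); break
        zc+=np.clip(0.12*(F[2]-ft),-0.7,0.5)
    return az,zc
E
python3 - <<'E'
from turn import *
ctrl.gripper_to(40,25); s=st(); print(s["wrist_torque"])
print(screw(10,s["eef_pos"][2]-.2,10,4))
E
```

```text
t 16.09 q [-5.840e-01  2.690e-01  1.832e+00  1.000e-03  1.041e+00  8.120e-01] p [ 468.1 -205.8   96.2] F [ 1.2 -1.   6.1] w 42.1
[-0.28414879 -0.0520324  -0.01400536]
t 16.4 az 6 zc 96.05 foot 42.03 F [-1.1  1.5  5.1] Mz -0.03 q6 0.88 False
t 16.7 az 2 zc 96.18 foot 41.97 F [-0.9  1.2  5. ] Mz -0.10 q6 0.95 False
t 16.9 az -2 zc 96.30 foot 42.02 F [-0.7  1.6  5.3] Mz -0.06 q6 1.02 False
t 17.2 az -6 zc 96.46 foot 42.04 F [-0.7  1.5  3.6] Mz -0.10 q6 1.09 False
t 17.4 az -10 zc 96.41 foot 42.04 F [-0.8  1.9  3.7] Mz -0.07 q6 1.16 False
t 17.7 az -14 zc 96.38 foot 41.96 F [-0.3  1.3  3.5] Mz -0.01 q6 1.23 False
t 17.9 az -18 zc 96.32 foot 41.86 F [0.2 0.9 1.7] Mz -0.05 q6 1.30 False
t 18.2 az -22 zc 96.04 foot 41.62 F [0.3 1.6 0.3] Mz -0.03 q6 1.37 False
t 18.4 az -26 zc 95.59 foot 41.28 F [0.6 0.3 1.9] Mz -0.03 q6 1.44 False
t 18.7 az -30 zc 95.34 foot 41.00 F [0.5 1.6 1.2] Mz -0.02 q6 1.51 False
(-30, np.float64(95.00029028410648))
```

It's sinking with the thread. I'll carry on to the end stop in smaller steps.

```bash
python3 - <<'E'
from turn import *
print(screw(-30,95.0,30,2.5,mstop=0.35))
s=st(); print(s["wrist_torque"])
E
```

```text
t 18.9 az -32 zc 95.00 foot 40.77 F [-0.4  0.8  1.8] Mz -0.04 q6 1.55 False
t 19.2 az -35 zc 94.74 foot 40.57 F [0.5 0.8 3.1] Mz -0.07 q6 1.59 False
t 19.4 az -38 zc 94.64 foot 40.43 F [1.1 1.4 2.2] Mz -0.05 q6 1.64 False
t 19.7 az -40 zc 94.42 foot 40.21 F [1.6 0.5 1.5] Mz -0.04 q6 1.68 False
t 19.9 az -42 zc 94.12 foot 39.99 F [0.5 1.9 3.4] Mz 0.03 q6 1.73 False
t 20.2 az -45 zc 94.05 foot 39.83 F [1.3 1.7 2.4] Mz -0.04 q6 1.77 False
t 20.4 az -48 zc 93.86 foot 39.65 F [1.3 1.4 2.9] Mz -0.05 q6 1.81 False
t 20.7 az -50 zc 93.72 foot 39.41 F [0.5 0.1 2.1] Mz -0.07 q6 1.86 False
t 20.9 az -52 zc 93.49 foot 39.17 F [0.5 0.1 2.5] Mz -0.01 q6 1.90 False
t 21.2 az -55 zc 93.31 foot 39.02 F [0.5 0.2 2.8] Mz -0.03 q6 1.94 False
t 21.4 az -58 zc 93.17 foot 38.88 F [-0.1 -1.2  2.4] Mz -0.02 q6 1.99 False
t 21.7 az -60 zc 92.98 foot 38.62 F [ 0.7 -0.3  1.7] Mz -0.03 q6 2.03 False
t 21.9 az -62 zc 92.71 foot 38.44 F [ 1.4 -0.4  2.4] Mz -0.02 q6 2.07 False
t 22.2 az -65 zc 92.52 foot 38.27 F [-0.  -0.2  3. ] Mz 0.00 q6 2.12 False
t 22.4 az -68 zc 92.41 foot 38.00 F [1.  2.1 2.9] Mz 0.05 q6 2.16 False
t 22.7 az -70 zc 92.27 foot 37.82 F [0.1 2.5 4.1] Mz 0.07 q6 2.20 False
t 22.9 az -72 zc 92.29 foot 37.81 F [-0.2  4.   3.1] Mz 0.49 q6 2.25 False
STOP
(-72.5, np.float64(92.28529096789063))
t 22.94 q [-5.860e-01  2.760e-01  1.835e+00  1.000e-03  1.032e+00  2.247e+00] p [ 467.4 -206.6   92.1] F [-0.2  4.   3.1] w 42.8
[ 0.80884057 -0.08934641  0.48665855]
```

The end stop shows as a torque jump to 0.49 Nm after 1.44 rad, with the foot at about 37.8 mm. Now release, withdraw and check.

```bash
python3 - <<'E'
from h import *
ctrl.gripper_to(85); ctrl.hold(.2); s=st()
p=list(s["eef_pos"]); p[2]=190; ctrl.move_l(p,vel=80)
p,R=pose(-65,190); ctrl.move_ptp([467.5,-205.5,190],rot(-65)); s=st()
q,d=optics.grab_frame("wrist"); cv2.imwrite("pics/w5.png",q[:,:,::-1])
h=cv2.cvtColor(q,cv2.COLOR_RGB2HSV); m=cv2.inRange(h,(18,90,150),(35,255,255)); m[:140]=0;m[260:]=0;m[:,:270]=0;m[:,370:]=0
k,_,S,c=cv2.connectedComponentsWithStats(m); i=1+np.argmax(S[1:,4]); print(c[i],S[i],wray(s,*c[i],98.5))
c0=optics.camera_params("wrist");T=c0["T_tool_cam"]
v,u=np.mgrid[:400,:640]; P=np.stack([u,v,np.ones_like(u)],-1)@np.linalg.inv(c0["mtx"]).T*d[...,None]
W=(P@T[:3,:3].T+T[:3,3])@s["eef_rot"].T+s["eef_pos"]
w=W[m>0]; A=np.c_[w[:,:2]-w[:,:2].mean(0),np.ones(len(w))]; print("top plane slope,z",np.linalg.lstsq(A,w[:,2],rcond=None)[0])
r=(abs(W[...,2]-64)<5)&(np.hypot(W[...,0]-467.4,W[...,1]+206.4)<31)&(np.hypot(W[...,0]-467.4,W[...,1]+206.4)>23); print("rim z",np.median(W[r][:,2]),r.sum())
q,d=optics.grab_frame("scene"); cv2.imwrite("pics/s5.png",cv2.resize(q[100:340,200:440,::-1],(600,600),interpolation=2))
E
```

```text
t 23.64 q [-0.587  0.276  1.834 -0.     1.032  2.25 ] p [ 467.7 -207.3   92.3] F [ 0.1  0.5 -0.6] w 84.9
t 25.27 q [-0.584  0.138  1.768 -0.     1.237  2.125] p [ 467.2 -205.3  189.4] F [ 0.3 -0.5  0.3] w 85.3
[317.09548793 214.71983211] [300 198  36  34 953] [ 466.71264388 -205.22112099   98.5       ]
top plane slope,z [ 0.46398595 -0.98814301 99.69097081]
rim z 63.68682260708225 1059
```

View pics/w5.png

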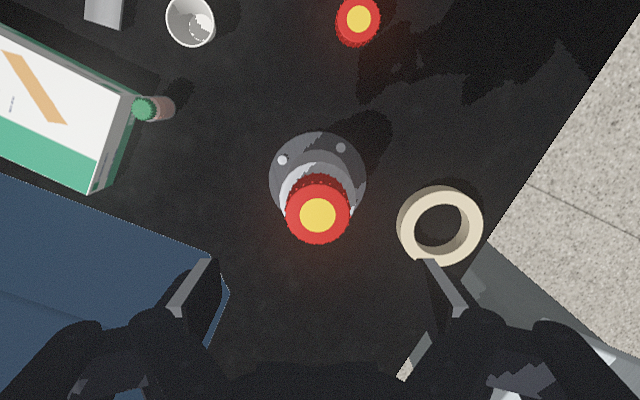

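View pics/s5.png

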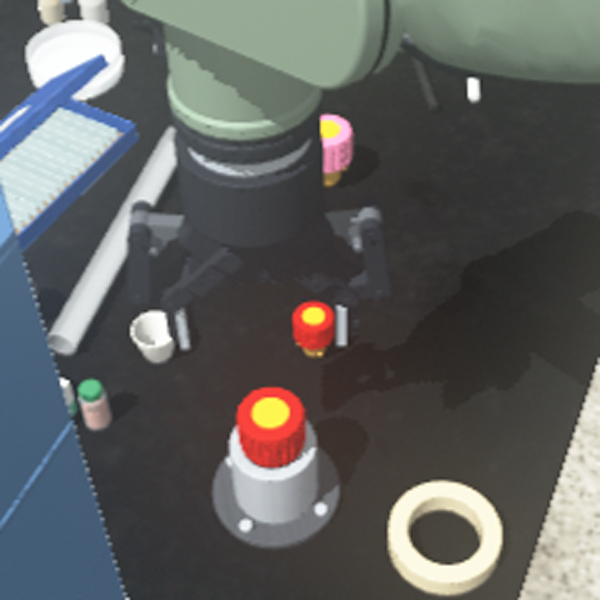

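It looks seated and upright, with the yellow disc at (317,215). The depth plane fit gives an implausible tilt, so I'll run the same fit on the earlier picture of the plug standing on the bench to check for bias.

```bash
python3 - <<'E'
from h import *
c0=optics.camera_params("wrist");T=c0["T_tool_cam"]
def an(q,d,s,win):
    h=cv2.cvtColor(q,cv2.COLOR_BGR2HSV); m=cv2.inRange(h,(18,90,150),(35,255,255)); k=np.zeros_like(m); k[win[0]:win[1],win[2]:win[3]]=1; m*=k
    m=cv2.erode(m,np.ones((5,5)))
    v,u=np.mgrid[:400,:640]; P=np.stack([u,v,np.ones_like(u)],-1)@np.linalg.inv(c0["mtx"]).T*d[...,None]
    W=(P@T[:3,:3].T+T[:3,3])@s["eef_rot"].T+s["eef_pos"]; w=W[m>0]
    A=np.c_[w[:,:2]-w[:,:2].mean(0),np.ones(len(w))]; f=np.linalg.lstsq(A,w[:,2],rcond=None)[0]
    print(len(w),"median",np.median(w,0),"fit",f,"std",w[:,2].std(), "depth range",d[m>0].min(),d[m>0].max())
z=np.load("w1.npz"); an(cv2.imread("pics/w1.png"),z["d"],dict(eef_pos=z["p"],eef_rot=z["R"]),(160,250,270,370))
s=sensors.read_state(); Z=[];
for i in range(3):
    q,d=optics.grab_frame("wrist"); an(q[:,:,::-1].copy(),d,s,(160,260,270,370))
E
```

```text
489 median [ 520.57218319 -426.30884529   61.30349325] fit [ 0.70050816 -1.41190713 62.29241511] std 15.799111197141347 depth range 0.0 263.11484
689 median [ 466.86179463 -205.38676666   98.869593  ] fit [ 0.56350595 -1.22149215 99.75057003] std 13.723107474478601 depth range 0.0 225.83623
688 median [ 466.79751833 -205.1811995    98.76117018] fit [  0.70778261  -1.52648945 100.24300055] std 17.70656678317902 depth range 0.0 225.68922
690 median [ 466.68331803 -205.11773839   98.61725533] fit [ 0.4460644  -0.97643445 99.21358162] std 11.224649512525374 depth range 0.0 225.97505
```

The odd tilt came from dropout pixels, and the standing-plug picture shows the same artefact. The medians put the top at 98.4–98.9 mm (98.5 expected when home), centred to about 1.3 mm. Handing in.

```bash
python3 - <<'E'
from h import *
st(); ctrl.finish_job()
E
```

```text
t 25.52 q [-0.584  0.137  1.767 -0.     1.237  2.123] p [ 467.5 -205.5  189.9] F [0.8 0.3 0. ] w 85.1
the job is handed in; nothing more can be done
```

The pot is closed: I screwed the large red plug fully home, let go of it and handed the job in at 25.5 s. The hand-in reports no verdict, so this rests on my own checks.

- **Start of thread:** I set the plug on the crest with about 5 N. It dropped into the slots after about 0.26 rad clockwise and never crossed or bound.
- **Screwing home:** About 1.4 rad clockwise under 2–6 N of downward push brought it to a firm end stop, where the torque jumped to 0.49 Nm with the foot at about 37.8 mm.
- **After release:** The top stood at about 98.7 mm, against 98.5 mm expected when home. It was about 1.3 mm off the pot's measured axis, within camera accuracy, and the gripper was clear. In the pictures it looked upright and the vial, crucible and tape looked unmoved. The boat was hidden behind the arm in the last view, but the arm did not go near it.
- **Check that disagreed:** A plane fit to the plug's top gave a meaningless tilt because of missing depth pixels. The same fit failed on the plug while it stood on the bench, so I used medians instead; uprightness was only judged by eye.

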